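Fit the vial head onto the mixer spindle

TASK

Pick the vial head up off the rubber mat and fit it on the mixer: lower it level over the spindle shaft, feel for the drive pin by turning the head gently, and let it go down fully home so that the pin is in its hole and the plate lies flat on the spindle's disc. Do not force it or drop it, keep the vials upright, let go of it at the end, and leave the other things on the bench alone.

Things in the scene. Friction and masses are not known exactly. Their poses are not given: they have to be found in the camera images.
- head: Loose vial head, 0.3 to 0.5 kg: aluminium plate 150 mm (x) by 104 mm (y), 8 mm thick, a square hub on its centre and a 13.5 mm bore through both. Four capped vials (27 mm wide, tops 52 mm above the underside) are fixed on it at x = +-56, y = +-35 mm. Origin: centre of the underside, z up. It starts flat on the mat, its top 12 mm above the bench.
- hub_top (a point): Centre of the top of the head's grey grip hub: 28 by 28 mm, sides along the head's x and y, from 8 to 48 mm above the plate's underside. The bore runs through it. Axes as the head's.
- pin_hole (a point): The head's one pin hole, 7.5 mm diameter, right through the plate 32 mm from the centre on the head's +x side; this point is at its lower mouth. Hole and bore have 1 mm chamfers at the mouths. Axes as the head's.
- mixer: Fixed grey mixer housing, 200 mm (x) by 170 mm (y), its black collar's top 70 mm above the bench. Origin: on the spindle axis at bench level, z up; dial and display on its -x side. It carries the braked spindle (disc, shaft and drive pin), which does not turn under 2 N m. The head must not press on mixer or spindle with more than 40 N.
- seat (a point): Centre of the top of the spindle's dark steel disc (90 mm diameter), 76 mm above the bench; the head's origin comes here when home. Axes as the mixer's. The steel drive pin (6 mm diameter, 10 mm high above the seat) stands 32 mm from here, at an angle that is NOT reported: anywhere within 0.7 rad either side of the mixer's +x. Off its hole it holds the plate up 10 mm.
- shaft_top (a point): Tip of the spindle's steel shaft, 40 mm above the seat: 12 mm diameter, the last 7 mm tapering to 6 mm. Axes as the mixer's.
- mat: Fixed black rubber mat 200 x 150 x 4 mm on which the head starts; origin at the centre of its underside, on the bench.
- beaker: Bystander: empty glass beaker, 68 mm wide, 85 mm high, upright on the bench; origin at the centre of its base.
- reagent: Bystander: brown bottle, 60 mm wide, 140 mm high; origin at the centre of its base.
- jar: Bystander: white jar, 56 mm wide, 75 mm high; origin at the centre of its base.

How it is judged:
On the way, in this order (a step that is already met when the one before it is completed fails the run):
1. the head is lifted clear of the mat (height (world z) of head above 0.03 m and contact force between head and the fingers above 1 N), for 0.2 s.
2. the head is on the shaft (within 6 mm of the axis, over it by at least 15 mm) and not yet home (horizontal distance between head and seat below 0.006 m and z of head in the frame of seat between 0.003 and 0.025 m), for 0.05 s.
At the end, for the whole second after the job is handed in: The head is released and at rest, home on the spindle: its underside within 2 mm of the seat (which it reaches only with the pin in its hole), centred within 3 mm of the shaft's axis and level within 0.03 rad (horizontal distance between head and seat below 0.003 m and z of head in the frame of seat between -0.003 and 0.002 m and angle between head's own z axis and vertical below 0.03 rad and linear speed of head below 0.01 m/s and contact force between head and the arm below 0.1 N and contact force between head and the fingers below 0.1 N); the robot touches nothing.
It fails at once if the head presses on the mixer with more than 40 N (forced or dropped) (contact force between head and mixer above 40 N).
It fails at once if the head is tipped by more than 0.4 rad (angle between head's own z axis and vertical above 0.4 rad).
It fails at once if a bystander is moved by more than 20 mm or tipped (distance of any of beaker, reagent, jar from where it was at the start of the episode above 0.02 m or angle between any of beaker, reagent, jar's own z axis and vertical above 0.3 rad).
It also fails if it takes over 67 s, if anything falls off the work surface, if the arm or the gripper's body presses on something with over 40 N, if the wrist force passes 120 N, or if a joint passes its speed limit or range.

ROBOT

A 6-joint arm with a two-finger parallel gripper is mounted at the origin on the work surface. World frame = base frame: x ahead of the robot, y to its left, z up, the work surface at z = 0. Lengths are in m, angles in rad, forces in N, time in s.
With the tool pointing down it reaches from about 0.35 to 0.875 m from the base axis. Payload 4.2 kg.
Tool frame: the origin (TCP) lies on the mounting face of the last link; the fingertips stand 173 mm ahead of it and the grasp point (between the pads) lies 155 mm ahead of it; z points along the fingers, y is the line along which they close (so a half turn about z gives the same grasp; the last joint's range is limited). The gripper opens to 85 mm and grips with 20 to 120 N. Pads are 22 mm wide; open, the fingers measure 114 mm over their backs; the gripper's body (76 mm by 85 mm) begins 54 mm behind the grasp point. The pads swing forward as they close: fully open they stand 13 mm farther back than shut.
Start: joints at [1.591, 0.385, 0.008, 0, -1.194, -0.259], TCP at [0.148, 0.607, 0.405] pointing down, gripper open.
Joint ranges: [-3.14, 3.14], [-1.21, 2.06], [-1.07, 1.41], [-3.16, 2.05], [-2.99, -0.16], [-3.1, 3.1]. Speed limits (rad/s): [2.79, 2.79, 3.14, 3.14, 3.14, 3.14].

INTERFACE

Orientations are given as a unit quaternion [w, x, y, z].
In Python, from bench import manip gives the robot as it stands.
- The arm moves only by the tool jog_arm, called as name([rows], argument=value, ...), one row to a line, values as JSON. Schema: {"type":"object","properties":{"moves":{"type":"array","items":{"type":"object","properties":{"x":{"type":"number"},"y":{"type":"number"},"z":{"type":"number"},"drx":{"type":"number"},"dry":{"type":"number"},"drz":{"type":"number"}},"additionalProperties":false},"minItems":1,"maxItems":8},"finger_gap":{"type":"number"},"force":{"type":"number"},"only":{"type":"string"},"quiet":{"type":"boolean"},"lines":{"type":"string"}},"required":["moves"],"additionalProperties":false}. moves is a list of rows, 1 to 8 of them, each an object with the fields x, y, z (the shift in a scale on which 1.0 is 1 m), drx, dry, drz (a rotation vector in shares of 120 degrees (1.0 is 120 degrees)); a field left out counts as zero; each row is the pose to reach, as a shift and turn from the pose commanded when the call began, along the tool's axes at that moment; what a row does not reach only later rows make up. A row lasts 1/8 s, in which the tool goes at most 0.0625 m and 0.188 rad, less where a joint would pass 70% of its speed; a pose out of reach is approached as far as the arm can. finger_gap is the opening from 0.0 (shut) to 1.0 (fully open), set as the call begins (left out keeps the last). The fingers move at their own pace and stop on an object; force is the grip in N (left out, the last holds). Time passes only in rows, so rows that do not move let the fingers close. The tool returns the time, the measured TCP pose, the force, the opening and the grip force at its end. only (a regular expression) keeps the lines of the reply that match it, lines (a string "A,B") keeps lines A to B, and quiet returns only ok. Input that does not fit is refused with a message, and nothing moves.
- manip.get_obs(): the state, without advancing time (a new reading comes with each control period).
- manip.get_image(name): name is "side" or "top"; returns a dict with "img" (480x640x3 uint8, blue, green, red), "z_map" (480x640 float32, m along the optical axis (not along the pixel's ray), 0 where there is no reading), "K" (3x3 intrinsics, pixels), "pose" (4x4, takes a point from camera to world coordinates). Camera axes: x right, y down, z forward; pixel columns grow to the right and rows downward; lengths in m; the calibration is good to about 2 mm. A picture is of the moment at which its call begins.
- manip.finish_job(): hands the job in; it is judged then, once.
The state is a dict: "time": time; "joints": joint angles; "joint_velocities": joint speeds; "joint_efforts": joint torques, N m; "tcp_pos": TCP position; "tcp_rot": TCP orientation; "force": force on the tool from outside, world axes, zero at the start; "wrist_torque": the same for the moment, N m; "width": opening from 0.0 (shut) to 1.0 (fully open); "finger_force": force on a finger pad.
Only numpy, scipy, OpenCV 4.12 (cv2) and the standard library are available. Lean on these libraries where they do the work, as an engineer would, in place of code of your own. Each camera call takes 0.05 s, during which the arm holds its last target. There are 200 camera calls.

## Working session

There is one attempt and no reset: what is moved stays moved. The work goes in short steps, Python scripts to look and compute and a tool call to move; the robot and the scene stay as the last step left them, time stands still between calls to the robot, and variables do not carry over. Pictures are saved under pics/ and viewed, at most 10 in all, crops included, and the job is handed in when it is done.

```bash
mkdir -p pics
```

Create h.py:
```python
import numpy as np,cv2
from bench import manip
def grab(n,save=None):
    d=manip.get_image(n); np.savez(f'/tmp/{n}.npz',**d)
    if save: cv2.imwrite(f'pics/{save}.png',d['img'])
    return d
def load(n): return dict(np.load(f'/tmp/{n}.npz'))
def cloud(d):
    z=d['z_map'];K=d['K'];v,u=np.mgrid[:480,:640]
    p=np.stack([(u-K[0,2])/K[0,0]*z,(v-K[1,2])/K[1,1]*z,z],-1)
    return p@d['pose'][:3,:3].T+d['pose'][:3,3]
def ray(d,u,v,h):
    K=d['K'];r=d['pose'][:3,:3]@np.array([(u-K[0,2])/K[0,0],(v-K[1,2])/K[1,1],1]);o=d['pose'][:3,3]
    return o+r*(h-o[2])/r[2]
```

Run:
```python
from h import *
t=grab('top','top0');s=grab('side','side0')
for d in(t,s):print(d['K'].round(1),d['pose'].round(3))
o=manip.get_obs();print(o)
```

```text
[[515.5   0.  318.8]
 [  0.  515.5 235.6]
 [  0.    0.    1. ]] [[-0.012 -0.992  0.125  0.454]
 [-1.     0.012 -0.004 -0.007]
 [ 0.003 -0.125 -0.992  1.282]
 [ 0.     0.     0.     1.   ]]
[[443.9   0.  324.2]
 [  0.  443.9 235.7]
 [  0.    0.    1. ]] [[ 0.998 -0.025  0.06   0.54 ]
 [-0.064 -0.499  0.864 -0.809]
 [ 0.008 -0.866 -0.5    0.565]
 [ 0.     0.     0.     1.   ]]
{'time': 0.1, 'joints': array([ 1.59057569e+00,  3.85473673e-01,  6.74898776e-03, -4.53609632e-04,
       -1.19395939e+00, -2.58607864e-01]), 'joint_velocities': array([ 0.00092912, -0.00021867,  0.00453001,  0.0013768 , -0.00163004,
       -0.00118831]), 'joint_efforts': array([-5.55438601e-04, -3.93317091e+01,  1.88930064e+01,  4.19785559e+00,
       -2.57750966e-03,  5.84508825e-06]), 'tcp_pos': array([0.14776937, 0.60709118, 0.40372619]), 'tcp_rot': array([ 9.63994951e-04,  9.92868153e-01, -1.19213657e-01, -7.78153312e-05]), 'force': array([-0.32215275,  0.63907637,  0.01044277]), 'wrist_torque': array([-0.02243555,  0.03868262,  0.0287434 ]), 'finger_force': 0.0, 'width': 1.0023289654305423}
```

View pics/top0.png

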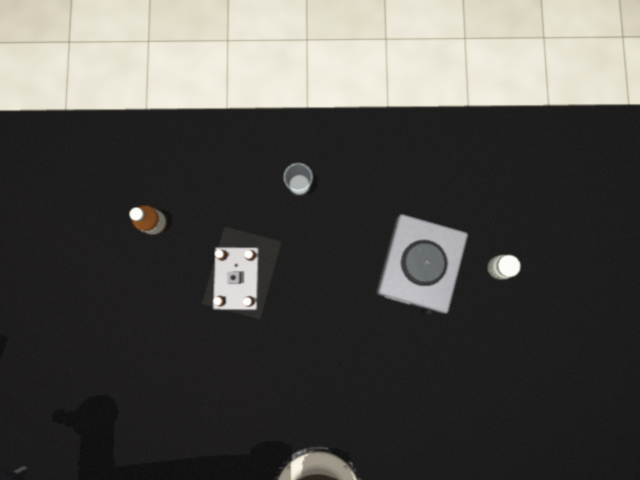

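View pics/side0.png

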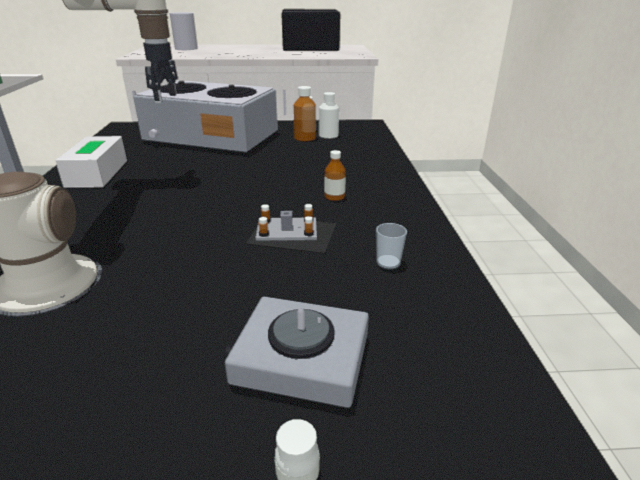

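The top view shows the head near (236,278) with its pin hole at (236,265), and the mixer disc near (424,262). In the side view the pin shows near (319,320). I'll enlarge both.

Run:
```python
from h import *
t=load('top');s=load('side')
def crop(d,u,v,w,h,k):return cv2.resize(d['img'][v:v+h,u:u+w],None,fx=k,fy=k,interpolation=cv2.INTER_CUBIC)
a=crop(t,200,235,80,80,5);b=crop(t,375,210,100,100,4);c=crop(s,225,295,150,50,5)
b2=np.clip(b*1.8,0,255).astype(np.uint8)
im=np.zeros((400+250,800,3),np.uint8);im[:400,:400]=a;im[:400,400:]=b2;im[400:,:750]=c
im=im[:600]
cv2.imwrite('pics/c1.png',im)
P=cloud(t)
def stat(lo,hi,ub,vb):
    q=P[vb[0]:vb[1],ub[0]:ub[1]].reshape(-1,3);q=q[(q[:,2]>lo)&(q[:,2]<hi)];return q
q=stat(.045,.06,(200,280),(235,315));print('hub/vials',len(q),np.histogram(q[:,2],5))
hub=stat(.042,.062,(225,246),(267,290));print('hub',hub.mean(0),len(hub),np.ptp(hub,axis=0))
m=stat(.045,.07,(370,475),(205,320));
r=cv2.minAreaRect(m[:,:2].astype(np.float32)*1000);print('mixer',r)
h=stat(.008,.02,(205,265),(240,315));print('plate',len(h),cv2.minAreaRect(h[:,:2].astype(np.float32)*1000))
```

```text
hub/vials 325 (array([45, 55, 89, 96, 40]), array([0.04500877, 0.04799806, 0.05098736, 0.05397665, 0.05696595,
       0.05995524]))
hub [0.51129656 0.19417722 0.05092407] 123 [0.02635551 0.02769678 0.01850943]
mixer ((534.6968994140625, -256.9548034667969), (171.38232421875, 214.32485961914062), 72.93596649169922)
plate 1978 ((517.1961669921875, 194.99302673339844), (177.08702087402344, 142.65283203125), 0.10068922489881516)
```

View pics/c1.png

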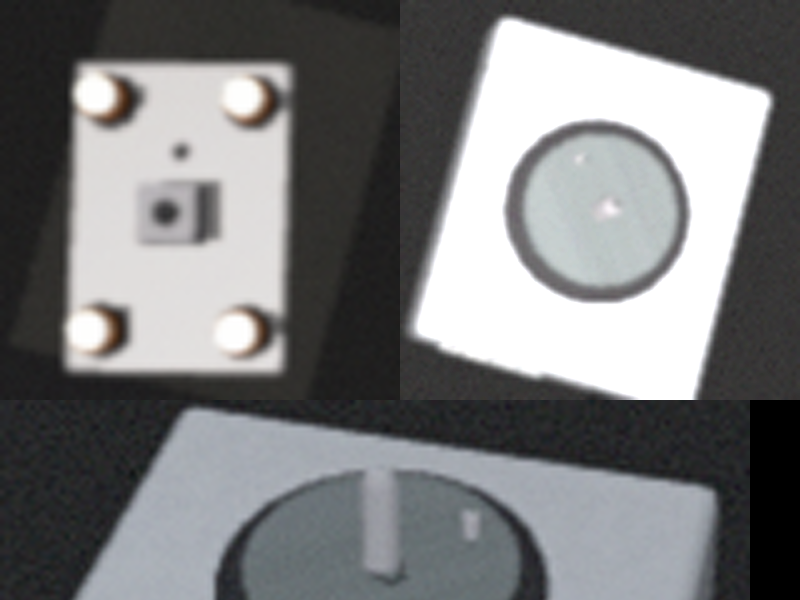

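Crops: head corners (72,63),(292,65),(285,374),(65,372), bore (166,212), pin hole (180,152). On the mixer panel, the disc centre is (600,210), shaft tip (610,208) and pin tip (581,159). In the side panel, the shaft tip is (380,470) and the pin top (471,513).

Run:
```python
from h import *
t=load('top');s=load('side')
f=lambda x,y,u,v,k:(u+(x+.5)/k-.5,v+(y+.5)/k-.5)
A=lambda x,y,h:ray(t,*f(x,y,200,235,5),h)
B=lambda x,y,h:ray(t,*f(x-400,y,375,210,4),h)
C=lambda x,y,h:ray(s,*f(x,y-400,225,295,5),h)
c=np.array([A(*p,.012) for p in((72,63),(292,65),(285,374),(65,372))]);print('plate ctr',c.mean(0))
d=c[0]-c[3]+c[1]-c[2];print('yaw x',np.arctan2(d[1],d[0]),np.linalg.norm(d)/2)
bo=A(166,212,.052);ph=A(180,152,.012);print('bore',bo,'hole',ph,np.arctan2(*(ph-bo)[[1,0]]),np.hypot(*(ph-bo)[:2]))
di=B(600,210,.076);sh=B(610,208,.116);pi=B(581,159,.086);print('disc',di,'shaft',sh,'pin',pi)
ss=C(380,470,.116);sb=C(382,573,.076);sp=C(471,513,.086);print('side shaft',ss,sb,'pin',sp)
for a,b in((di,pi),(sh,pi),(ss,sp),(sb,sp)):
  v=b-a;print('ang',np.arctan2(v[1],v[0]),np.hypot(*v[:2]))
m=[B(x,y,.062) for x,y in((505,18),(770,92),(695,400),(412,335))];print(np.array(m).round(3))
```

```text
plate ctr [0.51154305 0.19384282 0.012     ]
yaw x -0.014414032110894781 0.15139719449662417
bore [0.51233886 0.19350232 0.052     ] hole [0.54365873 0.19338718 0.012     ] -0.003676049216336392 0.03132008616855964
disc [ 0.54066461 -0.25942515  0.076     ] shaft [ 0.53885835 -0.25675697  0.116     ] pin [ 0.5698335  -0.24737275  0.086     ]
side shaft [ 0.5418987  -0.25938259  0.116     ] [ 0.54174075 -0.26235599  0.076     ] pin [ 0.57137263 -0.24631493  0.086     ]
ang 0.3918282332248954 0.031560803549362505
ang 0.2941697899647151 0.032365468342370966
ang 0.4173213879152201 0.032240908413649065
ang 0.4961738549624479 0.03369516640947271
[[ 0.658 -0.21   0.062]
 [ 0.611 -0.367  0.062]
 [ 0.43  -0.314  0.062]
 [ 0.469 -0.149  0.062]]
```

Add to h.py:
```python
from scipy.spatial.transform import Rotation as Ro
def delta(x,y,z,yaw):
    "shift and turn in tool axes from the measured pose to tool-down pose with tool x at yaw"
    o=manip.get_obs();R=Ro.from_quat(np.roll(o['tcp_rot'],-1))
    G=Ro.from_matrix(np.array([[np.cos(yaw),np.sin(yaw),0],[np.sin(yaw),-np.cos(yaw),0],[0,0,-1]]))
    print('pos',o['tcp_pos'].round(4),'d',R.inv().apply(np.array([x,y,z])-o['tcp_pos']).round(4),'rv',(R.inv()*G).as_rotvec().round(4),'F',o['force'].round(1),'M',o['wrist_torque'].round(2),'j6',round(o['joints'][5],2))
```

```bash
python3 -c "
from h import *
delta(.512,.1937,.32,-.012)"
```

```text
pos [0.1478 0.6071 0.4037] d [0.4517 0.3153 0.0844] rv [ 1.90e-03  1.00e-04 -2.27e-01] F [-0.3  0.6  0. ] M [-0.02  0.04  0.03] j6 -0.26
```

The manual's scale: turns go in shares of 120 degrees. Converting my numbers, -0.227 rad / 2.0944 = -0.1084.

jog_arm([
  {"x": 0.045,"y": 0.03,"drz": -0.0095},
  {"x": 0.09,"y": 0.063,"z": 0.01,"drz": -0.0239},
  {"x": 0.135,"y": 0.095,"z": 0.02,"drz": -0.0382},
  {"x": 0.18,"y": 0.126,"z": 0.03,"drz": -0.0525},
  {"x": 0.225,"y": 0.158,"z": 0.04,"drz": -0.0668},
  {"x": 0.27,"y": 0.19,"z": 0.05,"drz": -0.0812},
  {"x": 0.315,"y": 0.22,"z": 0.06,"drz": -0.0955},
  {"x": 0.36,"y": 0.252,"z": 0.07,"drz": -0.1084},
], finger_gap=0.7, force=40)

```text
time: 1.1
tcp_pos: [0.4389, 0.2758, 0.3342]
tcp_rot: [0.0, 1.0, -0.005, -0.0]
force: [1.4, 0.4, -0.5]
width: 0.698
finger_force: 0.0
```

jog_arm([
  {"x": 0.045,"y": 0.03},
  {"x": 0.09,"y": 0.06,"z": 0.01},
  {"x": 0.09,"y": 0.06,"z": 0.01},
  {"x": 0.09,"y": 0.06,"z": 0.01},
  {"x": 0.09,"y": 0.06,"z": 0.01},
])

```text
time: 1.72
tcp_pos: [0.5265, 0.2168, 0.3249]
tcp_rot: [-0.0, 1.0, -0.005, -0.0]
force: [0.9, 0.7, -0.2]
width: 0.704
finger_force: 0.0
```

```bash
python3 -c "
from h import *
grab('top','top1');grab('side','side1')
t=load('top')['img'][200:340,180:330];s=load('side')['img'][130:270,220:370]
cv2.imwrite('pics/c2.png',np.hstack([cv2.resize(i,(400,373),interpolation=2) for i in(t,s)]))
delta(.512,.1937,.19,-.012)"
```

```text
pos [0.5265 0.217  0.3251] d [-0.0143  0.0235  0.1351] rv [-0.0004 -0.0004  0.0021] F [-0.2  0.5  0.6] M [-0.    0.04  0.  ] j6 0.89
```

View pics/c2.png

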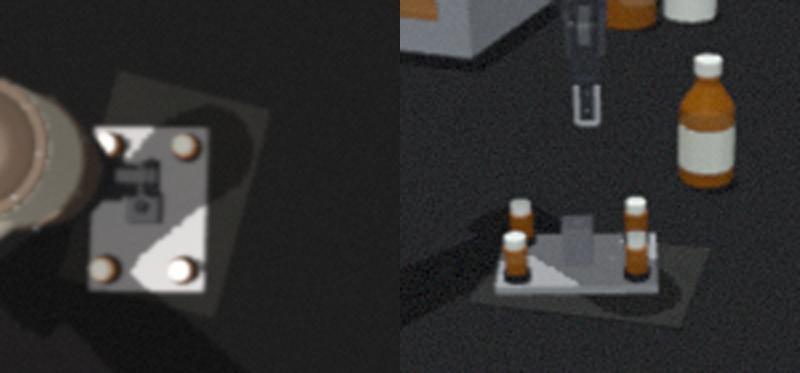

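The gripper is above the head, about 14 mm and 23 mm off, with the hub still undisturbed. I'll centre first, then descend.

To row units: 0.002 rad / 2.0944 = 0.001.

jog_arm([
  {"x": -0.0143,"y": 0.0235,"drz": 0.001},
  {"x": -0.0143,"y": 0.0235,"z": 0.04,"drz": 0.001},
  {"x": -0.0143,"y": 0.0235,"z": 0.08,"drz": 0.001},
  {"x": -0.0143,"y": 0.0235,"z": 0.1,"drz": 0.001},
  {"x": -0.0143,"y": 0.0235,"z": 0.12,"drz": 0.001},
  {"x": -0.0143,"y": 0.0235,"z": 0.13,"drz": 0.001},
  {"x": -0.0143,"y": 0.0235,"z": 0.133,"drz": 0.001},
  {"x": -0.0143,"y": 0.0235,"z": 0.133,"drz": 0.001},
])

```text
time: 2.82
tcp_pos: [0.5128, 0.1932, 0.1923]
tcp_rot: [-0.0, 1.0, -0.007, 0.0]
force: [-0.6, 0.8, 0.5]
width: 0.698
finger_force: 0.0
```

```bash
python3 -c "
from h import *
delta(.512,.1937,.19,-.012)"
```

```text
pos [0.5128 0.1932 0.1923] d [-0.0008 -0.0005  0.0023] rv [-0.0006 -0.0009 -0.0013] F [-0.6  0.8  0.5] M [ 0.01 -0.03  0.02] j6 0.9
```

jog_arm([
  {"z": 0.002},
  {"z": 0.002},
  {"z": 0.002},
  {"z": 0.002},
  {"z": 0.002},
  {"z": 0.002},
  {"z": 0.002},
  {"z": 0.002},
], finger_gap=0, force=70)

```text
time: 3.82
tcp_pos: [0.513, 0.1932, 0.1904]
tcp_rot: [-0.0, 1.0, -0.007, 0.001]
force: [-1.9, 1.3, 5.2]
width: 0.316
finger_force: 70.1
```

jog_arm([
  {"z": -0.005},
  {"z": -0.02},
  {"z": -0.05},
  {"z": -0.09},
  {"z": -0.13},
  {"z": -0.14},
  {"z": -0.14},
  {"z": -0.14},
])

```text
time: 4.82
tcp_pos: [0.5121, 0.1925, 0.3278]
tcp_rot: [0.001, 1.0, -0.007, -0.002]
force: [0.6, -0.5, -3.9]
width: 0.32
finger_force: 69.3
```

```bash
python3 -c "
from h import *
t=grab('top');s=grab('side')
cv2.imwrite('pics/c3.png',np.hstack([cv2.resize(t['img'][220:340,160:310],(400,320),interpolation=2),cv2.resize(s['img'][130:270,210:385],(400,320),interpolation=2)]))
delta(.5405,-.259,.33,.38)"
```

```text
pos [0.5124 0.1926 0.3279] d [ 0.0345  0.4512 -0.0013] rv [ 0.0014  0.0034 -0.394 ] F [ 0.3  0.9 -3.3] M [0.01 0.04 0.02] j6 0.9
```

View pics/c3.png

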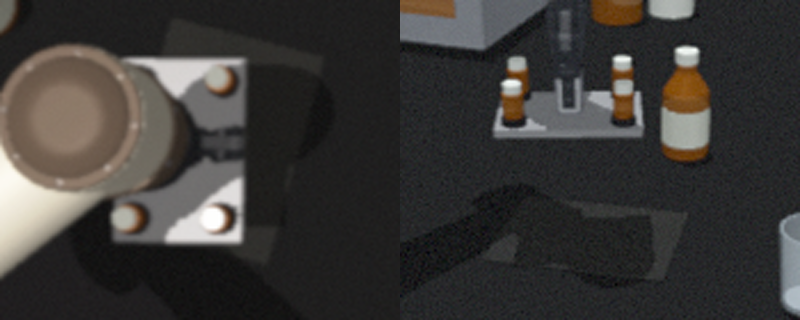

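The head is lifted level, centred in the fingers. Next it goes across to the spindle.

To row units: -0.36 rad / 2.0944 = -0.1719.

jog_arm([
  {"y": 0.025,"drz": -0.0143},
  {"x": 0.005,"y": 0.07,"drz": -0.0382},
  {"x": 0.01,"y": 0.12,"drz": -0.0621},
  {"x": 0.015,"y": 0.17,"drz": -0.0859},
  {"x": 0.02,"y": 0.22,"drz": -0.1098},
  {"x": 0.025,"y": 0.27,"drz": -0.1337},
  {"x": 0.03,"y": 0.32,"drz": -0.1576},
  {"x": 0.033,"y": 0.36,"drz": -0.1719},
])

```text
time: 5.92
tcp_pos: [0.5406, -0.1695, 0.3284]
tcp_rot: [-0.0, 0.985, 0.172, -0.001]
force: [0.2, 0.2, -3.5]
width: 0.321
finger_force: 69.5
```

```bash
python3 -c "
from h import *
delta(.5405,-.259,.33,.38)"
```

```text
pos [ 0.5406 -0.1695  0.3284] d [-0.0305  0.0842 -0.0016] rv [-0.0009  0.0021 -0.0336] F [ 0.2  0.2 -3.5] M [ 0.09 -0.07 -0.02] j6 1.94
```

To row units: -0.033 rad / 2.0944 = -0.0158.

jog_arm([
  {"x": -0.01,"y": 0.03,"drz": -0.0143},
  {"x": -0.022,"y": 0.06,"drz": -0.0158},
  {"x": -0.029,"y": 0.08,"drz": -0.0158},
  {"x": -0.0305,"y": 0.0842,"drz": -0.0158},
  {"x": -0.0305,"y": 0.0842,"drz": -0.0158},
  {"x": -0.0305,"y": 0.0842,"drz": -0.0158},
])

```text
time: 6.68
tcp_pos: [0.5407, -0.2563, 0.3297]
tcp_rot: [-0.0, 0.982, 0.189, -0.0]
force: [0.3, 0.3, -3.7]
width: 0.319
finger_force: 69.5
```

```bash
python3 -c "
from h import *
t=grab('top');s=grab('side')
cv2.imwrite('pics/c4.png',np.hstack([cv2.resize(t['img'][190:330,355:495],(400,400),interpolation=2),cv2.resize(s['img'][220:400,210:390],(400,400),interpolation=2)]))
delta(.5405,-.259,.33,.38)"
```

```text
pos [ 0.5407 -0.2563  0.3298] d [-0.0012  0.0024 -0.0002] rv [-0.     -0.0002  0.0004] F [-0.2  0.3 -3.5] M [ 0.04 -0.01 -0.03] j6 2.12
```

View pics/c4.png

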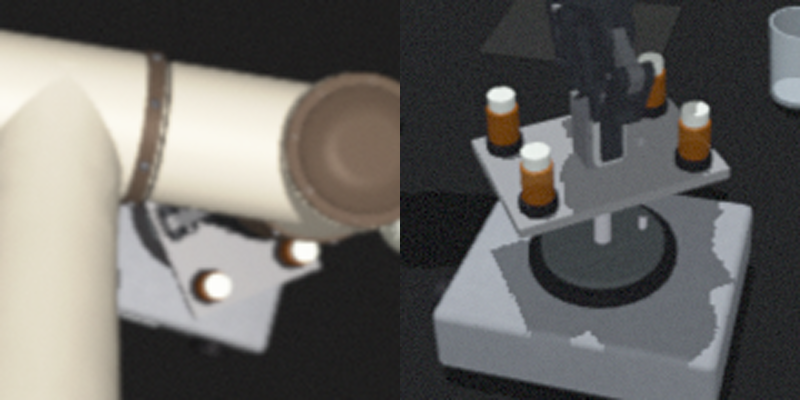

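The head hangs level above the shaft, and the shaft tip (603,215 in the side crop) sits under the hub. I'll centre it and lower it slowly.

jog_arm([
  {"x": -0.0007,"y": 0.0024,"z": 0.005},
  {"x": -0.0007,"y": 0.0024,"z": 0.015},
  {"x": -0.0007,"y": 0.0024,"z": 0.02},
  {"x": -0.0007,"y": 0.0024,"z": 0.024},
  {"x": -0.0007,"y": 0.0024,"z": 0.026},
  {"x": -0.0007,"y": 0.0024,"z": 0.028},
  {"x": -0.0007,"y": 0.0024,"z": 0.03},
  {"x": -0.0007,"y": 0.0024,"z": 0.032},
])

```text
time: 7.78
tcp_pos: [0.5409, -0.2596, 0.2977]
tcp_rot: [0.0, 0.982, 0.188, 0.0]
force: [1.1, 1.3, -2.7]
width: 0.318
finger_force: 69.6
```

```bash
python3 -c "
from h import *
delta(.541,-.2588,.2624,.38)"
```

```text
pos [ 0.5409 -0.2596  0.2977] d [ 0.0004 -0.0007  0.0353] rv [ 0.0002 -0.0003 -0.0008] F [ 1.1  1.3 -2.7] M [ 0.13 -0.09 -0.04] j6 2.13
```

jog_arm([
  {"z": 0.001},
  {"z": 0.002},
  {"z": 0.003},
  {"z": 0.004},
  {"z": 0.004},
])

```text
time: 8.4
tcp_pos: [0.5414, -0.2592, 0.2938]
tcp_rot: [-0.0, 0.982, 0.189, 0.001]
force: [2.5, 4.2, -0.9]
width: 0.315
finger_force: 69.8
```

```bash
python3 -c "
from h import *
delta(.541,-.2588,.2624,.38)"
```

```text
pos [ 0.5414 -0.2592  0.2938] d [-0.0003 -0.0005  0.0314] rv [ 0.0003 -0.0018 -0.0006] F [ 2.5  4.2 -0.9] M [ 1.41 -0.81 -0.03] j6 2.13
```

jog_arm([
  {"x": 0.0006,"y": -0.0005},
  {"x": 0.0013,"y": -0.001},
  {"x": 0.0013,"y": -0.001,"z": 0.001},
  {"x": 0.0013,"y": -0.001,"z": 0.002},
  {"x": 0.0013,"y": -0.001,"z": 0.003},
  {"x": 0.0013,"y": -0.001,"z": 0.003},
])

```text
time: 9.15
tcp_pos: [0.5415, -0.2583, 0.2905]
tcp_rot: [-0.0, 0.982, 0.188, -0.0]
force: [1.1, -0.6, -3.7]
width: 0.315
finger_force: 69.5
```

```bash
python3 -c "
from h import *
delta(.541,-.2588,.2624,.38)"
```

```text
pos [ 0.5415 -0.2583  0.2905] d [-0.0007  0.0002  0.0281] rv [-0.0002  0.0005 -0.001 ] F [ 1.1 -0.6 -3.7] M [-0.03 -0.43  0.02] j6 2.13
```

Nearly free on the shaft. Lowering to just above the pin.

jog_arm([
  {"x": 0.0003,"z": 0.003},
  {"x": 0.0003,"z": 0.006},
  {"x": 0.0003,"z": 0.009},
  {"x": 0.0003,"z": 0.012},
  {"x": 0.0003,"z": 0.014},
  {"x": 0.0003,"z": 0.014},
])

```text
time: 9.9
tcp_pos: [0.5418, -0.2581, 0.2764]
tcp_rot: [-0.0, 0.982, 0.188, -0.0]
force: [0.4, -0.1, -3.2]
width: 0.314
finger_force: 69.6
```

```bash
python3 -c "
from h import *
delta(.5415,-.2583,.2624,.38)"
```

```text
pos [ 0.5418 -0.2581  0.2764] d [-0.0004  0.0001  0.014 ] rv [-0.0004  0.0006 -0.0008] F [ 0.4 -0.1 -3.2] M [-0.04 -0.11  0.02] j6 2.12
```

jog_arm([
  {"z": 0.001},
  {"z": 0.002},
  {"z": 0.003},
  {"z": 0.004},
  {"z": 0.005},
  {"z": 0.005},
])

```text
time: 10.65
tcp_pos: [0.5419, -0.2581, 0.2716]
tcp_rot: [-0.0, 0.982, 0.188, -0.0]
force: [0.7, 0.1, -3.9]
width: 0.318
finger_force: 69.6
```

```bash
python3 -c "
from h import *
delta(.5415,-.2583,.2624,.38)"
```

```text
pos [ 0.5419 -0.2581  0.2716] d [-0.0005  0.      0.0092] rv [-0.0001  0.0002 -0.0008] F [ 0.7  0.1 -3.9] M [-0.03  0.02 -0.03] j6 2.12
```

jog_arm([
  {"z": 0.0005},
  {"z": 0.001},
  {"z": 0.0015},
  {"z": 0.002},
  {"z": 0.002},
])

```text
time: 11.28
tcp_pos: [0.5419, -0.2581, 0.2697]
tcp_rot: [-0.0, 0.982, 0.188, -0.0]
force: [-0.0, -0.2, -2.3]
width: 0.322
finger_force: 69.6
```

```bash
python3 -c "
from h import *
delta(.5415,-.2583,.2624,.38)"
```

```text
pos [ 0.5419 -0.2581  0.2697] d [-0.0005  0.      0.0073] rv [-0.0001  0.0001 -0.0008] F [-0.  -0.2 -2.3] M [ 0.02  0.03 -0.02] j6 2.12
```

jog_arm([
  {"z": 0.0005},
  {"z": 0.001},
  {"z": 0.0015},
  {"z": 0.0015},
])

```text
time: 11.78
tcp_pos: [0.5419, -0.2581, 0.2681]
tcp_rot: [-0.0, 0.982, 0.188, -0.0]
force: [-0.1, -0.4, -3.0]
width: 0.316
finger_force: 69.6
```

```bash
python3 -c "
from h import *
delta(.5415,-.2583,.2624,.38)"
```

```text
pos [ 0.5419 -0.2581  0.2681] d [-0.0005  0.      0.0057] rv [-0.0001  0.0002 -0.0008] F [-0.1 -0.4 -3. ] M [-0.    0.02  0.01] j6 2.12
```

The plate is below pin-top height with no load, so the pin is in its hole. Lowering the rest.

jog_arm([
  {"z": 0.001},
  {"z": 0.002},
  {"z": 0.003},
  {"z": 0.004},
  {"z": 0.0045},
  {"z": 0.0045},
])

```text
time: 12.52
tcp_pos: [0.5419, -0.2581, 0.2637]
tcp_rot: [-0.0, 0.982, 0.188, -0.0]
force: [0.5, 0.3, -4.1]
width: 0.321
finger_force: 69.6
```

```bash
python3 -c "
from h import *
delta(.5415,-.2583,.2624,.38)"
```

```text
pos [ 0.5419 -0.2581  0.2637] d [-0.0005  0.      0.0013] rv [-0.0001  0.0001 -0.0008] F [ 0.5  0.3 -4.1] M [-0.    0.02 -0.02] j6 2.12
```

jog_arm([
  {"z": 0.0005},
  {"z": 0.001},
  {"z": 0.0013},
  {"z": 0.0013},
])

```text
time: 13.02
tcp_pos: [0.542, -0.2581, 0.2625]
tcp_rot: [0.0, 0.982, 0.189, 0.0]
force: [0.0, -0.3, -3.4]
width: 0.319
finger_force: 69.7
```

```bash
python3 -c "
from h import *
delta(.5415,-.2583,.2624,.38)"
```

```text
pos [ 0.542  -0.2581  0.2625] d [-0.0005  0.      0.0001] rv [ 0.0001 -0.0001 -0.0007] F [ 0.  -0.3 -3.4] M [-0.01  0.07 -0.01] j6 2.13
```

jog_arm([
  {"z": 0.0003},
  {"z": 0.0006},
  {"z": 0.0009},
  {"z": 0.0009},
])

```text
time: 13.52
tcp_pos: [0.5419, -0.2581, 0.2624]
tcp_rot: [0.0, 0.982, 0.189, 0.0]
force: [-2.9, 1.4, 5.7]
width: 0.32
finger_force: 70.7
```

```bash
python3 -c "
from h import *
delta(.5415,-.2583,.2624,.38)"
```

```text
pos [ 0.5419 -0.2581  0.2624] d [-0.0005  0.      0.    ] rv [ 0.0004 -0.0002 -0.0005] F [-2.9  1.4  5.7] M [0.66 0.76 0.06] j6 2.13
```

Firm contact at exactly the home height. Now I release and back off upwards.

jog_arm([
  {"z": -0.0005},
  {"z": -0.0005},
  {"z": -0.0005},
  {"z": -0.0005},
  {"z": -0.0005},
  {"z": -0.0005},
], finger_gap=0.7)

```text
time: 14.28
tcp_pos: [0.542, -0.2581, 0.262]
tcp_rot: [0.0, 0.982, 0.188, 0.0]
force: [-0.2, -0.6, 0.5]
width: 0.703
finger_force: 0.0
```

jog_arm([
  {"z": -0.01},
  {"z": -0.03},
  {"z": -0.06},
  {"z": -0.09},
  {"z": -0.12},
  {"z": -0.15},
  {"z": -0.15},
  {"z": -0.15},
])

```text
time: 15.28
tcp_pos: [0.5416, -0.258, 0.4118]
tcp_rot: [-0.0, 0.982, 0.188, -0.0]
force: [-0.3, -0.4, 0.6]
width: 0.698
finger_force: 0.0
```

```bash
python3 -c "
from h import *
t=grab('top');s=grab('side');P=cloud(s)[290:400,210:390].reshape(-1,3)
cv2.imwrite('pics/c5.png',np.hstack([cv2.resize(t['img'][190:330,355:495],(400,400),interpolation=2),cv2.resize(s['img'][220:400,210:390],(400,400),interpolation=2)]))
q=P[(P[:,2]>.079)&(P[:,2]<.09)];print(len(q),np.median(q[:,2]))
A=np.c_[q[:,:2],np.ones(len(q))];print(np.linalg.lstsq(A,q[:,2],rcond=None)[0])
delta(.5415,-.2583,.2624,.38)"
```

```text
2886 0.0845541518957511
[-0.00262555  0.00906557  0.08841592]
pos [ 0.5417 -0.258   0.4109] d [-0.      0.0004  0.1485] rv [-0.0015  0.0017 -0.0009] F [0.1 0.  0.5] M [-0.06 -0.02  0.03] j6 2.12
```

View pics/c5.png

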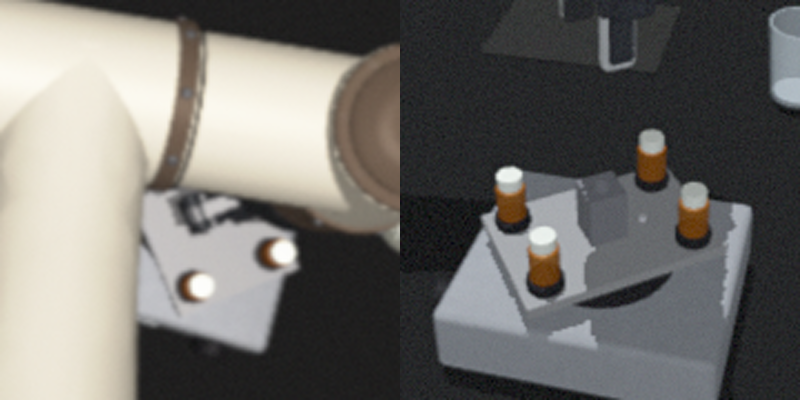

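The head lies flat on the disc, with its plate top at 84.5 mm (expected 84). The pin shows in its hole near (642,217), and the gripper is clear.

```bash
python3 -c "
from bench import manip
print(manip.finish_job())"
```

```text
the job is handed in; nothing more can be done
None
```

The vial head is fitted on the mixer, fully home and level with the drive pin in its hole, released with the gripper clear, and handed in at about 15 s; no turning search was needed because the camera estimate put the hole on the pin first time.

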